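Index the dividing jig to its third stop

ROBOT

A 6-joint arm with a two-finger parallel gripper is mounted at the origin on a cart in front of the work surface, level with it; the furniture and walls round the work are solid. World frame = base frame: x ahead of the robot, y to its left, z up, the work surface at z = 0. Lengths are in m, angles in rad, forces in N, time in s.
With the tool pointing down it reaches from about 0.3 to 0.775 m from the base axis. Payload 14.6 kg.
Tool frame: the origin (TCP) lies at the very end of the fingers, on their centre line; the grasp point (between the pads) lies 19 mm behind it; z points along the fingers, y is the line along which they close (so a half turn about z gives the same grasp; the last joint's range is limited). The gripper opens to 94 mm and grips with 3 to 60 N. Pads are 16 mm wide; open, the fingers measure 119 mm over their backs; the gripper's body (75 mm by 177 mm) begins 78 mm behind the grasp point.
Start: joints at [-1.324, 0.3, 1.521, -0, 1.321, -0.067], TCP at [0.17, -0.523, 0.205] pointing down, gripper open.
Joint ranges: [-3.03, 3.03], [-0.79, 2.21], [0.23, 2.52], [-1.04, 4.18], [0, 3.07], [-2.55, 2.55]. Speed limits (rad/s): [2.22, 2.22, 2.57, 3.14, 3.14, 3.14].

INTERFACE

Orientations are given as [roll, pitch, yaw] about the fixed x, y, z axes, in that order (R = Rz(yaw) Ry(pitch) Rx(roll)).
In Python, from station import ctrl gives the robot as it stands.
- The arm moves only by the shell command python3 -m pendant 'ROWS' [OPENING] [FORCE]. ROWS is JSON, a list of rows, each a list of 2 entries, a list of its own where there are three numbers: the shift along the world's x, y, z in cm, then the turn about the world's z in rad. A call has 1 to 20 rows; each row shifts and turns the commanded pose from where the row before left it; what a row does not reach is not made up. A row lasts 1/12 s, in which the tool goes at most 41.7 mm and 7.16 degrees, less where a joint would pass 70% of its speed; a pose out of reach is approached as far as the arm can. A call is refused whole if a number of a shift passes 4.17 or a number of a turn 0.125, either way. A call with a gripper value outside its range is refused whole. OPENING is the opening, from 0 (shut) to 1 (fully open), set as the call begins (- or left out, the last holds). The fingers move at their own pace and stop on an object; FORCE is the grip in N (left out, the last holds). Time passes only in rows, so rows that do not move let the fingers close. It gives the time, the measured TCP pose, the force, the opening and the grip force at its end, in the units of the state.
- ctrl.get_obs(): the state, without advancing time (a new reading comes with each control period).
- ctrl.camera(name): name is "scene" or "top" or "wrist"; returns a dict with "color" (480x640x3 uint8, red, green, blue), "intrinsics" (3x3 intrinsics, pixels), "camera_from_world" (4x4, takes a point from world to camera coordinates). Camera axes: x right, y down, z forward; pixel columns grow to the right and rows downward; lengths in m; the calibration is good to about 2 mm. The wrist camera is an equidistant fisheye: a pixel r from the principal point sees the ray r / f radians off the axis. A picture is of the moment at which its call begins. There is no depth.
- ctrl.hand_in(): hands the job in; it is judged then, once.
The state is a dict: "time_s": time; "qpos": joint angles; "joint_vel": joint speeds; "tau": joint torques, N m; "ee_pos": TCP position; "eef_rot": TCP orientation; "force": force on the tool from outside, world axes, zero at the start; "moment": the same for the moment, N m; "grip_width": finger opening in m; "grip_force": force on a finger pad.
Only numpy, scipy, OpenCV 4.12 (cv2) and the standard library are available. Lean on these libraries where they do the work, as an engineer would, in place of code of your own. Each camera call takes 0.05 s, during which the arm holds its last target. There are 200 camera calls.

TASK

On the dividing jig, swing the keeper bar by its upright peg over the brass disc until it snaps fully shut in its catch. Then grasp the black index knob and turn it clockwise from its zero mark, counting three clicks to the third stop, without running on to the fourth; the knob is sprung and returns if let go, so keep hold of it there: the program finishes while still holding the knob at the third stop, with the keeper shut. Leave the loose tools around the jig where they are.

Things in the scene. Friction and masses are not known exactly. Their poses are not given: they have to be found in the camera images.
- jig: dividing jig, fixed: dark steel bed 140 (x) x 250 (y) x 14 mm, origin at the centre of its underside, x away from the robot at yaw 0, y left. Right end (x -10, y -70): dial and black knob. Left end (x 0, y +60): grey round housing with the work, a brass disc 52 mm across, top at z 38; behind it the keeper's hinge post, in front of it the catch post. Only peg and knob stand higher than 55 mm
- keeper_hinge (a point): the keeper bar's upright hinge axis, at bar height (46 mm above the table), at x +55, y +60 mm in the jig's frame; it does not move
- keeper (a joint): keeper bar angle, rad. 0 = shut at its stop, over the work, pointing from the hinge along the jig's -x; grows as the free end swings level to the jig's left (+y), up to 1.5; stays where it is left. Shutting rides over a sprung ball: it touches at about 0.10, the hump is at 0.04, past it the ball pulls the bar to 0 and holds it. Takes 2 to 3 N at the peg
- keeper_peg (a point): the keeper bar's handle: upright round steel peg, 13 mm in diameter, at the bar's free end, 110 mm from the hinge axis. The point is on the peg's axis, 72 mm above the table; the peg stands from the bar's top (50 mm above the table) up to 90 mm. The bar is 16 mm wide and 8 mm thick
- knob_grip (a point): index knob: black finger bar 46 mm long, 14 mm thick, 25 to 67 mm above the table, on a round skirt 48 mm across. The point is on the knob's upright axis, 51 mm above the table, and turns with it: x runs along the bar; -x is the pointer end (bright line and tip), which at 0 points along the jig's -x. Marks on the dial: zero (longer, thicker), then the five stops
- index_knob (a joint): knob angle, rad: 0 = at rest at the zero mark, grows clockwise seen from above. Stops click every 24 degrees: 0.419, 0.838, third 1.257, fourth 1.676, fifth 2.094 (end). A return spring (0.05 N m at 0, 0.07 at the third stop) overcomes the clicks (+-0.03 N m): let go, the knob springs back to 0, so turn it in one grasp and hold it
- graver_1_loose: graver with wooden ball handle, 118x53x30 mm, lies in front of the jig (towards the robot); a loose bystander, not to be disturbed. Origin at the centre of its underside
- graver_5_loose: graver with wooden handle, 79x125x36 mm, lies behind the jig; a loose bystander, not to be disturbed. Origin at the centre of its underside
- loupe_loose: black cup-shaped eye loupe, 41 mm across, 34 mm high, stands behind the jig; a loose bystander, not to be disturbed. Origin at the centre of its underside
- punch_11_loose: steel punch, 110 mm long, 9 mm thick, lies along the jig's right side; a loose bystander, not to be disturbed. Origin at the centre of its underside
- brass_brush_loose: wooden brass-wire brush, 128x158x25 mm, right of the jig; a loose bystander, not to be disturbed. Origin at the centre of its underside
- pencil_loose: red pencil, 150 mm long, on the right front of the table; a loose bystander, not to be disturbed. Origin at the centre of its underside
- chasing_hammer_loose: chasing hammer, 110x249x38 mm, on the left front of the table; a loose bystander, not to be disturbed. Origin at the centre of its underside

How it is judged:
On the way, in this order (a step that is already met when the one before it is completed fails the run):
1. the keeper bar is shut in its catch (value of joint keeper below 0.02 rad), for 0.2 s.
2. the knob is at its third stop, held by the fingers (value of joint index_knob between 1.137 and 1.377 rad and contact force between the fingers and index_knob above 1 N and value of joint keeper below 0.02 rad), for 0.5 s.
At the end, for the whole second after the job is handed in: the knob stands at its third stop (1.257 rad, within 0.12 rad, i.e. 7 degrees), still, the fingers press on it with over 1 N, and the keeper bar is fully shut (under 0.02 rad) (all of step 2 and velocity of joint index_knob between -0.1 and 0.1 rad/s); the arm keeps its last pose, push and grip.
It fails at once if the knob ran on into the fourth stop (beyond 1.55 rad) (value of joint index_knob above 1.55 rad).
It fails at once if the knob was turned past its first stop (0.5 rad) while the keeper bar was open (over 0.1 rad) (value of joint index_knob above 0.5 rad and value of joint keeper above 0.1 rad).
It fails at once if a loose tool was moved by more than 30 mm (distance of any of graver_1_loose, graver_5_loose, loupe_loose, punch_11_loose, brass_brush_loose, pencil_loose, chasing_hammer_loose from where it was at the start of the episode above 0.03 m).
It also fails if it takes over 45 s, if anything falls off the work surface, if the arm or the gripper's body presses on something with over 40 N, if the wrist force passes 120 N, or if a joint passes its speed limit or range.

## Working session

There is one attempt and no reset: what is moved stays moved. The work goes in short steps, Python scripts to look and compute and a shell command to move; the robot and the scene stay as the last step left them, time stands still between calls to the robot, and variables do not carry over. Pictures are saved under pics/ and viewed, at most 10 in all, crops included, and the job is handed in when it is done.

```bash
mkdir -p pics
cat > h.py <<'E'
import numpy as np,cv2
from station import ctrl
def shot(n,f):
    c=ctrl.camera(n);cv2.imwrite(f'pics/{f}.png',c['color'][:,:,::-1]);np.savez(f'pics/{f}.npz',K=c['intrinsics'],T=c['camera_from_world']);return c
def ray(f,u,v,z):
    d=np.load(f'pics/{f}.npz');K,T=d['K'],d['T'];R=T[:3,:3];o=-R.T@T[:3,3]
    r=R.T@np.linalg.inv(K)@np.array([u,v,1.]);return o+r*(z-o[2])/r[2]
def proj(f,p):
    d=np.load(f'pics/{f}.npz');q=d['T'][:3,:3]@np.array(p)+d['T'][:3,3];q=d['K']@q;return q[:2]/q[2]
E
python3 - <<'E'
from h import *
for n in('top','scene'):
    c=shot(n,n+'1');print(n,c['intrinsics'],c['camera_from_world'])
o=ctrl.get_obs();print(o['time_s'],o['ee_pos'],o['eef_rot'])
E
```

```text
top [[530.89539083   0.         317.42304191]
 [  0.         530.89539083 237.9740128 ]
 [  0.           0.           1.        ]] [[-0.00977296 -0.99992903 -0.00681279  0.01438518]
 [-0.99469715  0.01041895 -0.10231825  0.5671851 ]
 [ 0.10238197  0.00577671 -0.99472839  1.32834458]
 [ 0.          0.          0.          1.        ]]
scene [[461.29136882   0.         314.88581956]
 [  0.         461.29136882 240.76642357]
 [  0.           0.           1.        ]] [[ 0.76902657 -0.63894235 -0.01872981 -0.42056182]
 [-0.44986707 -0.52017587 -0.72597292  0.30940967]
 [ 0.45411205  0.56671839 -0.68746819  1.07282644]
 [ 0.          0.          0.          1.        ]]
0.1 [ 0.16969405 -0.52291952  0.2049606 ] [-3.14057834e+00 -4.20206785e-05  3.13790675e-01]
```

View pics/top1.png

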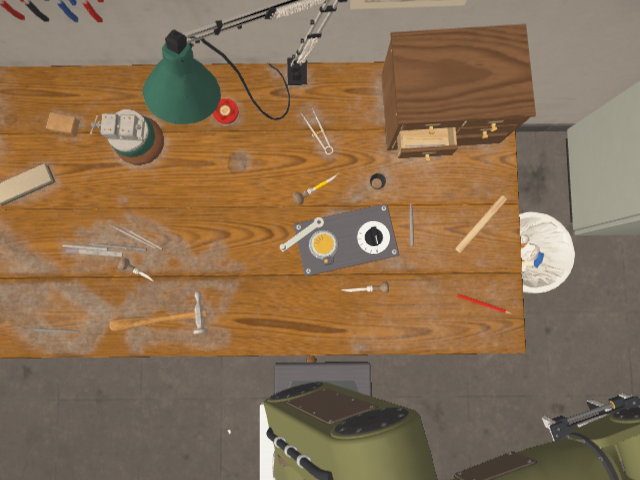

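View pics/scene1.png

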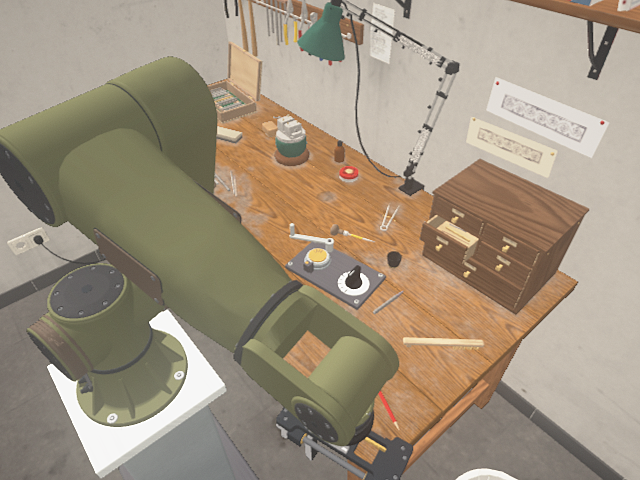

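The top view shows the jig centred near (347,240). The open keeper runs from its hinge at about (320,222) to the peg at about (284,248). The knob is at about (373,237).

Run:
```python
from h import *
im=cv2.imread('pics/top1.png')
cv2.imwrite('pics/crop1.png',cv2.resize(im[190:290,270:430],None,fx=5,fy=5,interpolation=cv2.INTER_CUBIC))
h=cv2.cvtColor(im,cv2.COLOR_BGR2HSV)
m=((h[...,1]<70)&(h[...,2]<120)).astype(np.uint8)*255
r=np.zeros_like(m);r[200:280,278:402]=m[200:280,278:402]
r=cv2.morphologyEx(r,cv2.MORPH_OPEN,np.ones((3,3)))
cs,_=cv2.findContours(r,0,2);c=max(cs,key=cv2.contourArea)
P=np.array([ray('top1',*p[0],.014)[:2] for p in c],np.float32)
R=cv2.minAreaRect(P);print(R,cv2.boxPoints(R))
mb=cv2.inRange(h,(12,130,150),(28,255,255));b=np.zeros_like(mb);b[230:260,306:340]=mb[230:260,306:340]
M=cv2.moments(b);print('brass',M['m10']/M['m00'],M['m01']/M['m00'],ray('top1',M['m10']/M['m00'],M['m01']/M['m00'],.038))
```

```text
((0.5646916031837463, -0.0648222416639328), (0.13875891268253326, 0.2472878396511078), 12.059929847717285) [[ 0.4710099   0.04159703]
 [ 0.5226769  -0.20023306]
 [ 0.6583733  -0.17124152]
 [ 0.6067063   0.07058857]]
brass 323.02 243.46666666666667 [ 0.55223176 -0.00547231  0.038     ]
```

View pics/crop1.png

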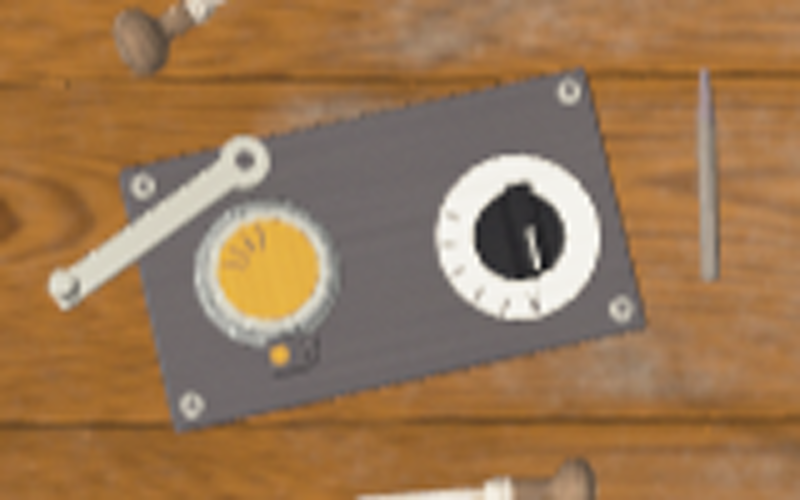

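Run:
```python
from h import *
y=np.radians(12.06);c=np.array([.5647,-.0648]);X=np.array([np.cos(y),np.sin(y)]);Y=np.array([-X[1],X[0]])
H=c+.055*X+.06*Y;print('hinge',H,'knob',c-.01*X-.07*Y, proj('top1',[*H,.05]))
u,v=270+66.5/5-.5,190+280.5/5-.5
for z in(.09,):
    p=ray('top1',u,v,z)[:2];d=p-H;th=np.arctan2(d@Y,-d@X);print('peg',p,np.linalg.norm(d),th)
print(proj('scene1',[*p,.09]))
for t in np.linspace(th,0,8):print(round(t,3),np.round(H+.11*(-X*np.cos(t)+Y*np.sin(t)),4),'yaw',round(y+np.pi-t,3))
print('knob shifts ok')
```

```text
hinge [0.60594996 0.00536723] knob [ 0.56954622 -0.13534441] [318.51429721 221.89221215]
peg [0.54322377 0.09292303] 0.10770604961274302 1.15962573221831
[292.40162027 223.6417535 ]
1.16 [0.5419 0.0948] yaw 2.192
0.994 [0.528 0.083] yaw 2.358
0.828 [0.5163 0.0691] yaw 2.524
0.663 [0.507  0.0534] yaw 2.689
0.497 [0.5004 0.0365] yaw 2.855
0.331 [0.4968 0.0186] yaw 3.021
0.166 [4.961e-01 4.000e-04] yaw 3.186
0.0 [ 0.4984 -0.0176] yaw 3.352
knob shifts ok
```

```bash
python3 -m pendant '[[[1.86,3.08,0],0.1],[[1.86,3.08,0],0.1],[[1.86,3.08,0],0.1],[[1.86,3.08,0],0.1],[[1.86,3.08,0],0.1],[[1.86,3.08,0],0.1],[[1.86,3.08,0],0.1],[[1.86,3.08,0],0.1],[[1.86,3.08,0],0.1],[[1.86,3.08,0],0.1],[[1.86,3.08,0],0.1],[[1.86,3.08,0],0.1],[[1.86,3.08,0],0.1],[[1.86,3.08,0],0.1],[[1.86,3.08,0],0.1],[[1.86,3.08,0],0.1],[[1.86,3.08,0],0.1],[[1.86,3.08,0],0.1],[[1.86,3.08,0],0.08],[[1.86,3.08,0],0]]' 0.45 10
python3 - <<'E'
from h import *
o=ctrl.get_obs();print(o['time_s'],o['ee_pos'],o['eef_rot'],o['qpos'],o['grip_width'])
c=shot('wrist','w1');shot('top','top2')
im=cv2.imread('pics/top2.png');cv2.imwrite('pics/both.png',cv2.imread('pics/w1.png'))
E
```

```text
time_s: 1.77
ee_pos: [0.5422, 0.0947, 0.2051]
eef_rot: [-3.141, -0.0, 2.199]
force: [1.5, -0.5, 0.2]
grip_width: 0.0421
grip_force: 0.0
1.7667 [0.54223729 0.09470276 0.20514861] [-3.14116924e+00 -2.33934037e-04  2.19936330e+00] [ 1.06371291e-01  3.01435232e-01  1.51971070e+00 -8.70752004e-06
  1.32093039e+00 -5.22193574e-01] 0.04205277891515908
```

View pics/both.png

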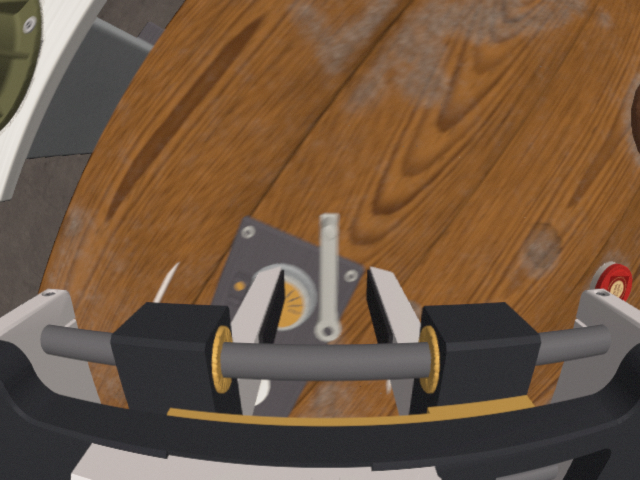

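The wrist view shows the peg at about (330,218), with the bar running vertically in the image. Both sit midway between the fingertips (275 and 378), so I'll descend and grip.

```bash
python3 -m pendant '[[[0,0,-3],0],[[0,0,-3],0],[[0,0,-3],0],[[0,0,-3],0],[[0,0,-2.2],0],[[0,0,0],0],[[0,0,0],0]]'; python3 -m pendant '[[[0,0,0],0],[[0,0,0],0],[[0,0,0],0],[[0,0,0],0],[[0,0,0],0],[[0,0,0],0]]' 0 8
```

```text
time_s: 2.45
ee_pos: [0.5413, 0.0924, 0.0633]
eef_rot: [-3.14, -0.001, 2.193]
force: [0.0, 0.1, -0.5]
grip_width: 0.0421
grip_force: 0.0
time_s: 2.95
ee_pos: [0.5421, 0.0929, 0.064]
eef_rot: [3.141, 0.0, 2.194]
force: [-1.1, -0.0, 3.1]
grip_width: 0.0125
grip_force: 8.0
```

```bash
python3 -m pendant '[[[-0.7,-0.58,0],0.083],[[-0.7,-0.6,0],0.083],[[-0.6,-0.68,0],0.083],[[-0.57,-0.7,0],0.083],[[-0.48,-0.78,0],0.083],[[-0.45,-0.79,0],0.083],[[-0.35,-0.83,0],0.083],[[-0.31,-0.86,0],0.083],[[-0.2,-0.89,0],0.083],[[-0.16,-0.9,0],0.083],[[0,0,0],0],[[0,0,0],0]]'
```

```text
time_s: 3.95
ee_pos: [0.498, 0.0161, 0.0642]
eef_rot: [3.141, 0.004, 3.024]
force: [8.2, -1.9, -1.8]
grip_width: 0.0127
grip_force: 8.0
```

```bash
python3 -m pendant '[[[0.05,-0.9,0],0.083],[[0.1,-0.9,0],0.083],[[0.15,-0.9,0],0.083],[[0.2,-0.9,0],0.083],[[0.1,-0.3,0],0],[[0.1,-0.3,0],0],[[0,0,0],0],[[0,0,0],0],[[0,0,0],0]]'
python3 - <<'E'
from h import *
o=ctrl.get_obs();p=o['ee_pos'][:2]
y=np.radians(12.06);H=np.array([.60595,.00537]);X=np.array([np.cos(y),np.sin(y)]);Y=np.array([-X[1],X[0]]);d=p-H
print(np.linalg.norm(d),np.arctan2(d@Y,-d@X),o['force'])
E
```

```text
time_s: 4.7
ee_pos: [0.5024, -0.0236, 0.0635]
eef_rot: [3.138, -0.002, -2.927]
force: [-8.0, 14.6, 8.3]
grip_width: 0.0257
grip_force: 8.0
0.10747986921403757 -0.06213584133162845 [-7.98578048 14.62517472  8.26618199]
```

```bash
python3 -m pendant '[[[0,0,0],0],[[-0.05,0.3,0],0],[[0,0,0],0],[[0,0,0],0],[[0,0,0],0],[[0,0,2],0],[[0,0,3],0],[[0,0,3],0],[[0,0,3],0],[[0,0,3],0]]' 0.5
python3 - <<'E'
from h import *
shot('wrist','w2')
im=cv2.imread('pics/w2.png');cv2.imwrite('pics/w2c.png',cv2.resize(im[150:400,170:490],None,fx=2.3,fy=2.3))
E
```

```text
time_s: 5.53
ee_pos: [0.5028, -0.0224, 0.205]
eef_rot: [-3.141, 0.0, -2.928]
force: [-0.2, 0.2, -0.3]
grip_width: 0.0471
grip_force: 0.0
```

View pics/w2c.png

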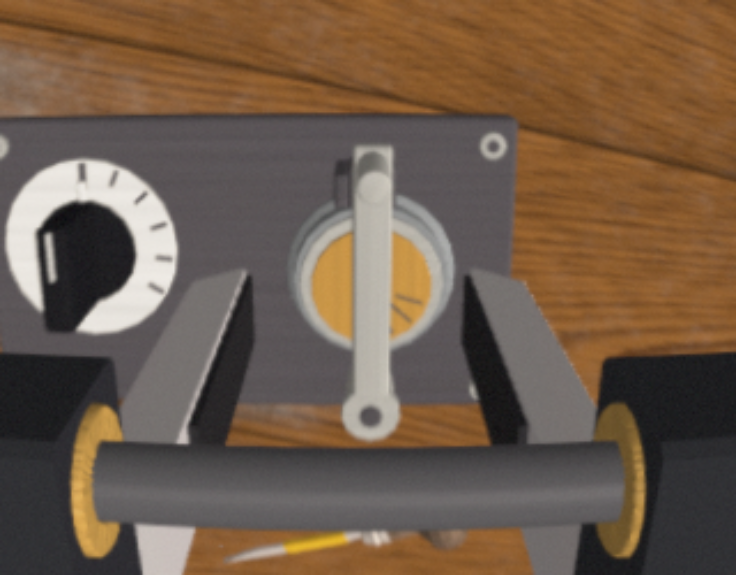

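The wrist view shows the bar lying over the disc along the jig's x axis, with the peg top at crop (374,187) and the hinge at (371,416). I'll measure the angle to check it's fully shut.

Run:
```python
from h import *
d=np.load('pics/w2.npz');K,T=d['K'],d['T'];R=T[:3,:3];o=-R.T@T[:3,3]
def fr(u,v,z):
    a=np.array([(u-K[0,2])/K[0,0],(v-K[1,2])/K[1,1]]);t=np.hypot(*a)
    r=R.T@np.array([*(a/t*np.sin(t)),np.cos(t)]);return o+r*(z-o[2])/r[2]
f=lambda U,V,z:fr(170+(U+.5)/2.3-.5,150+(V+.5)/2.3-.5,z)[:2]
y=np.radians(12.06);X=np.array([np.cos(y),np.sin(y)]);Y=np.array([-X[1],X[0]])
h=f(371,416,.054);p=f(374,187,.09);d=p-h;print(h,p,np.linalg.norm(d),np.arctan2(d@Y,-d@X))
# bar edges at z .05: left/right near hinge and free
for a,b in(((356,370),(354,200)),((387,370),(394,200))):
    e=f(*b,.05)-f(*a,.05);print('edge',np.arctan2(e@Y,-e@X))
e=f(500,118,.014)-f(20,118,.014);print('bed edge yaw',np.arctan2(*(e[::-1]))-np.pi/2)
n=f(90,252,.04);print('knob skirt ctr',n)
```

```text
[0.6072449  0.00699687] [ 0.50036116 -0.01610375] 0.10935160884076744 -0.0023677945613931285
edge -0.012288239005611311
edge 0.02522376925199403
bed edge yaw 0.20468849896953323
knob skirt ctr [ 0.56513379 -0.12699453]
```

```bash
python3 -m pendant '[[[1.7,-2.8,0],0],[[1.7,-2.8,0],0],[[1.7,-2.8,0],0],[[1.6,-2.8,0],0],[[0,0,-3],0],[[0,0,-3],0],[[0,0,0],0],[[0,0,0],0]]' 0.5 30
python3 - <<'E'
from h import *
shot('wrist','w3')
im=cv2.imread('pics/w3.png');cv2.imwrite('pics/w3c.png',cv2.resize(im[150:400,170:490],None,fx=2.3,fy=2.3))
E
```

```text
time_s: 6.25
ee_pos: [0.5695, -0.1341, 0.1428]
eef_rot: [3.14, -0.002, -2.928]
force: [0.6, -0.3, 0.9]
grip_width: 0.0471
grip_force: 0.0
```

View pics/w3c.png

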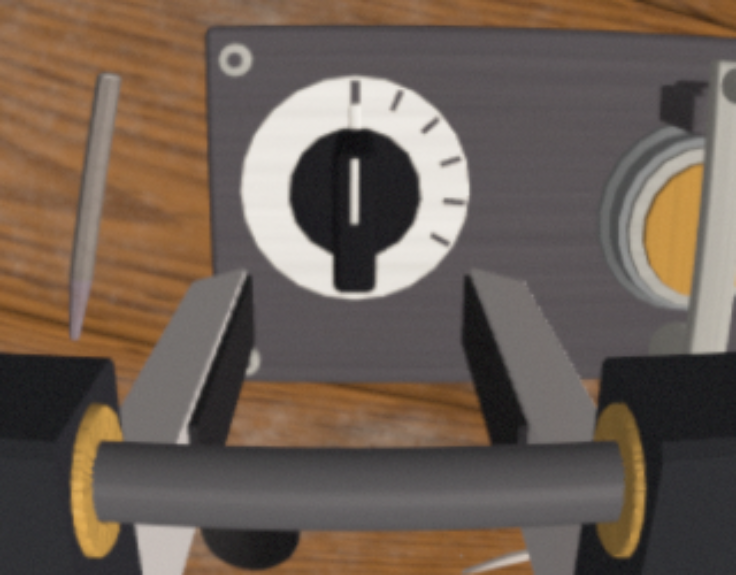

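The wrist view shows the knob bar upright at crop x≈355, midway between the fingers (mid ≈357), with its pointer at the zero mark.

```bash
python3 -m pendant '[[[0,0,-3],0],[[0,0,-3],0],[[0,0,-3],0],[[0,0,-1.6],0],[[0,0,-0.4],0],[[0,0,0],0],[[0,0,0],0]]'; python3 -m pendant '[[[0,0,0],0],[[0,0,0],0],[[0,0,0],0],[[0,0,0],0],[[0,0,0],0],[[0,0,0],0]]' 0 30
```

```text
time_s: 6.88
ee_pos: [0.5713, -0.1344, 0.0358]
eef_rot: [-3.14, 0.003, -2.927]
force: [0.5, 0.3, -0.6]
grip_width: 0.0471
grip_force: 0.0
time_s: 7.38
ee_pos: [0.5703, -0.1349, 0.0338]
eef_rot: [-3.14, 0.001, -2.927]
force: [-0.3, -0.4, 2.6]
grip_width: 0.0139
grip_force: 30.0
```

```bash
python3 -m pendant '[[[0,0,0],-0.08],[[0,0,0],-0.08],[[0,0,0],-0.08],[[0,0,0],-0.08],[[0,0,0],-0.08],[[0,0,0],-0.08],[[0,0,0],-0.08],[[0,0,0],-0.08],[[0,0,0],-0.08],[[0,0,0],-0.08],[[0,0,0],-0.08],[[0,0,0],-0.08],[[0,0,0],-0.08],[[0,0,0],-0.08],[[0,0,0],-0.08],[[0,0,0],0],[[0,0,0],0]]'
python3 - <<'E'
from h import *
o=ctrl.get_obs();print(o['moment'],o['qpos'][5])
E
```

```text
time_s: 8.8
ee_pos: [0.5704, -0.1346, 0.0338]
eef_rot: [3.141, 0.001, 2.158]
force: [2.4, -3.0, 1.4]
grip_width: 0.0139
grip_force: 30.0
[-0.63486765 -0.53237714  0.14007075] -0.8813397545933149
```

```bash
python3 -m pendant '[[[0,0,0],-0.04],[[0,0,0],-0.025],[[0,0,0],0],[[0,0,0],0],[[0,0,0],0],[[0,0,0],0],[[0,0,0],0],[[0,0,0],0],[[0,0,0],0],[[0,0,0],0],[[0,0,0],0]]'
python3 - <<'E'
from h import *
shot('wrist','w4');shot('top','top4')
a=cv2.resize(cv2.imread('pics/w4.png')[150:330,220:440],None,fx=3.3,fy=3.3)
cv2.imwrite('pics/w4c.png',a)
E
```

```text
time_s: 9.72
ee_pos: [0.5704, -0.1345, 0.0338]
eef_rot: [3.141, 0.001, 2.093]
force: [3.5, -5.5, 2.1]
grip_width: 0.0137
grip_force: 30.0
```

View pics/w4c.png

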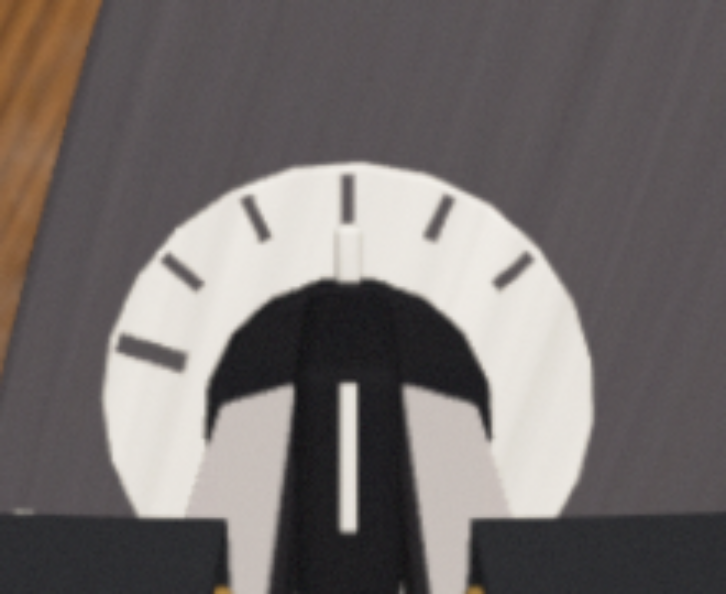

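The pointer stands exactly on the third mark at about (347,200), counting from the thick zero mark at about (150,352). The knob is held, so I'm handing in.

```bash
python3 -c "
from station import ctrl
print(ctrl.hand_in())"
```

```text
the job is handed in; nothing more can be done
None
```

I handed in the job at about 10 s with the keeper bar shut (its angle measured about 0 rad in the wrist image) and the knob gripped at 30 N with its pointer on the third mark; the hand-in returned no verdict.

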